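# Sort the slab depth gauges by slide position

### The job

Two slab depth gauges lie on the office desk, one with its slide pulled out because it still holds a reading, the other with its slide pushed in. Lay the pulled-out gauge flat in the long black tray, where its reading will be noted, and the pushed-in gauge flat in the short black tray, where it is stored. Both stay the same way up, and leave their slides as they are.

Things in the scene. Friction and masses are not known exactly. Their poses are not given: they have to be found in the camera images.
- gauge_a_center (a point): A slab depth gauge: aluminium housing 110 x 30 x 26 mm (own x, y, z), steel slide 12 x 6 mm out of its +x end, ending in a foot plate 8 mm thick, 28 wide, 20 tall. Point: centre of the housing, 13 mm up; x towards the slide, z up. The foot's outer face is 64 mm + slide value from it. About 0.2 kg; grip the housing across its 30 mm. May lie on either side of the other.
- slide_a (a joint): Slide of gauge a, in m: 0 = pushed fully in (foot plate against the housing), 0.046 = pulled fully out. It moves with about 4 N of friction and stays where it is left. At the start one gauge's slide reads 0.035 to 0.045, the other's 0 to 0.003.
- gauge_b_center (a point): The other gauge, of the same build: a slab depth gauge: aluminium housing 110 x 30 x 26 mm (own x, y, z), steel slide 12 x 6 mm out of its +x end, ending in a foot plate 8 mm thick, 28 wide, 20 tall. Point: centre of the housing, 13 mm up; x towards the slide, z up. The foot's outer face is 64 mm + slide value from it. About 0.2 kg; grip the housing across its 30 mm. 
- slide_b (a joint): Slide of gauge b, in m: 0 = pushed fully in (foot plate against the housing), 0.046 = pulled fully out. It moves with about 4 N of friction and stays where it is left. 
- long_tray: The long tray: black open tray fixed to the desk, outside 290 x 140 x 25 mm (its own x, y, z), walls and floor 5 mm thick (inside 280 x 130 mm). Origin: centre of its underside; x along its length, z up. For the gauge whose slide is pulled out; lay it along the tray, either way round. The two trays may stand on either side of the gauges.
- short_tray: The short tray: black open tray fixed to the desk, outside 180 x 140 x 25 mm (its own x, y, z), walls and floor 5 mm thick (inside 170 x 130 mm). Origin: centre of its underside; x along its length, z up. For the gauge whose slide is pushed in; lay it along the tray, either way round.
There are look-alikes about, which are no part of the job. What is shaped like the part that bears gauge_a_center but turquoise is not meant. What is shaped like the short_tray but turquoise is not meant.

How it is judged:
By the outcome, as a careful person would: the job done as asked, in the order asked, and still so for the second after the job is handed in, with the robot touching nothing.
It also fails if it takes over 58 s, if anything falls off the work surface, if the arm or the gripper's body presses on something with over 40 N, if the wrist force passes 120 N, or if a joint passes its speed limit or range.

### The arm

A 6-joint arm with a two-finger parallel gripper is mounted at the origin on the work surface. World frame = base frame: x ahead of the robot, y to its left, z up, the work surface at z = 0. Lengths are in m, angles in degrees, forces in N, time in s.
With the tool pointing down it reaches from about 0.275 to 0.85 m from the base axis. Payload 19 kg.
Tool frame: the origin (TCP) lies at the very end of the fingers, on their centre line; the grasp point (between the pads) lies grip_depth behind it (grip_depth is the distance from the TCP to the grasp point, in m); z points along the fingers, y is the line along which they close (so a half turn about z gives the same grasp; the last joint's range is limited). The gripper opens to 85 mm and grips with 20 to 120 N. Pads are 22 mm wide; open, the fingers measure 114 mm over their backs; the gripper's body (76 mm by 85 mm) begins 54 mm behind the grasp point. The pads swing forward as they close: fully open they stand 13 mm farther back than shut.
Start: joints at [56.494, 8.623, 82.357, -0, 89.026, -7.678], TCP at [0.251, 0.518, 0.231] pointing down, gripper open.
Joint ranges: [-160.23, 160.23], [-39.13, 120.54], [6.94, 153.29], [-79.49, 259.48], [9.18, 160.14], [-161.06, 161.06]. Speed limits (degrees/s): [108.29, 108.29, 127.2, 172.46, 172.46, 172.46].

### API

Orientations are given as [roll, pitch, yaw] about the fixed x, y, z axes, in that order (R = Rz(yaw) Ry(pitch) Rx(roll)).
In Python, from workcell import get_state, snapshot, hand_in, grip_depth gives the robot as it stands.
- The arm moves only by the tool arm_command, never from a script. Its argument "steps" is a list of rows, each a list of 3 entries, a list of its own where there are three numbers: the shift along the world's x, y, z in mm, then the turn about the world's z in rad, then the opening, from -1 (shut) to 1 (fully open), so that 0 is half open. In form: [[[dx, dy, dz], yaw, gripper], ...]. A call has 1 to 12 rows; each row shifts and turns the commanded pose from where the row before left it; what a row does not reach is not made up. A row lasts 1/10 s, in which the tool goes at most 50 mm and 8.59 degrees, less where a joint would pass 70% of its speed; a pose out of reach is approached as far as the arm can. A call is refused whole if a number of a shift passes 50 or a number of a turn 0.15, either way. A call with a gripper value outside its range is refused whole. The fingers move at their own pace and stop on an object; "squeeze" is the grip in N (left out, the last holds). Time passes only in rows, so rows that do not move let the fingers close. It gives the time, the measured TCP pose, the force, the opening and the grip force at its end, in the units of the state.
- get_state(): the state, without advancing time (a new reading comes with each control period).
- snapshot(name): name is "scene" or "top"; returns a dict with "frame" (420x560x3 uint8, blue, green, red), "fx", "fy", "cx", "cy" (pixels), "k1" (the pictures are not rectified: a ray, as slopes to the right and down, at radius r is drawn at 1 + k1 r^2 times it, then the intrinsics apply), "position" and "attitude" of the camera in the world. Camera axes: x right, y down, z forward; pixel columns grow to the right and rows downward; lengths in m; the calibration is good to about 2 mm. A picture is of the moment at which its call begins. There is no depth.
- hand_in(): hands the job in; it is judged then, once.
The state is a dict: "time": time; "joint_pos": joint angles; "qvel": joint speeds; "joint_torque": joint torques, N m; "tcp_pos": TCP position; "orientation": TCP orientation; "wrist_force": force on the tool from outside, world axes, zero at the start; "ft_torque": the same for the moment, N m; "finger_gap": finger opening in m; "grip_force": force on a finger pad.
Only numpy, scipy, OpenCV 4.12 (cv2) and the standard library are available. Lean on these libraries where they do the work, as an engineer would, in place of code of your own. Each camera call takes 0.05 s, during which the arm holds its last target. There are 200 camera calls.

## Working session

There is one attempt and no reset: what is moved stays moved. The work goes in short steps, Python scripts to look and compute and a tool call to move; the robot and the scene stay as the last step left them, time stands still between calls to the robot, and variables do not carry over. Pictures are saved under pics/ and viewed, at most 10 in all, crops included, and the job is handed in when it is done.

Besides the shell and the picture viewer there is one more tool, called by a JSON object that holds its "op" and its "data", one argument or row to a line. arm_command: Moves the arm, as the interface text tells. Its arguments: {"type":"object","properties":{"steps":{"type":"array"},"squeeze":{"type":"number"}},"required":["steps"]}

```bash
mkdir -p pics
python3 - <<'E'
from workcell import *
import cv2
for n in("top","scene"):
    s=snapshot(n); cv2.imwrite(f"pics/{n}0.png",s["frame"]); print({k:v for k,v in s.items() if k!="frame"})
s=get_state();print(s, grip_depth)
E
```

```text
{'fx': 484.3102089957656, 'fy': 484.3102089957656, 'cx': 283.05039999824595, 'cy': 209.93962990854087, 'k1': 0.027433124526410523, 'position': array([ 0.32557231, -0.01227099,  1.16483253]), 'attitude': array([-173.21422997,    1.23926054,  -89.19716589])}
{'fx': 407.3455310256101, 'fy': 407.3455310256101, 'cx': 275.9204302319167, 'cy': 214.37009387262876, 'k1': -0.019567075220695493, 'position': array([0.79844157, 0.53842965, 0.87467664]), 'attitude': array([-1.42153856e+02,  4.21011018e-03,  1.48193571e+02])}
{'time': 0.1, 'joint_pos': array([ 5.64946270e+01,  8.64528462e+00,  8.23870363e+01, -7.03834681e-04,
        8.90260302e+01, -7.67802162e+00]), 'qvel': array([ 0.11436418, -0.07429906, -0.07884247,  0.01391361, -0.02570981,
        0.03683984]), 'joint_torque': array([ 4.90560487e-03, -7.14387989e+01, -5.71790278e+01, -2.35764137e-04,
        7.21176373e-03,  6.11762033e-06]), 'tcp_pos': array([0.25041173, 0.51737321, 0.23078365]), 'orientation': array([-1.79942078e+02, -7.09864932e-03,  1.54172657e+02]), 'wrist_force': array([-0.20596717,  0.33703795, -0.52220428]), 'ft_torque': array([0.00861323, 0.01246377, 0.0188991 ]), 'grip_force': 0.0, 'finger_gap': 0.08533567201943791} 0.0187
```

View pics/top0.png

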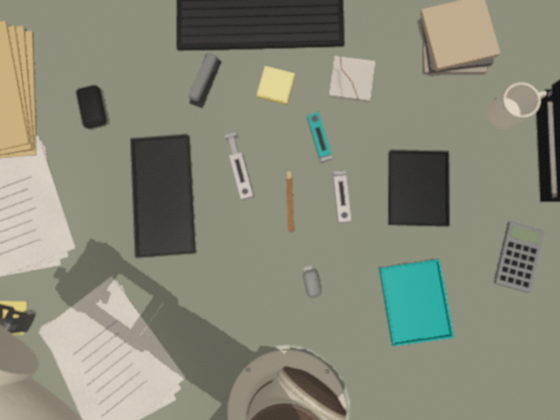

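View pics/scene0.png

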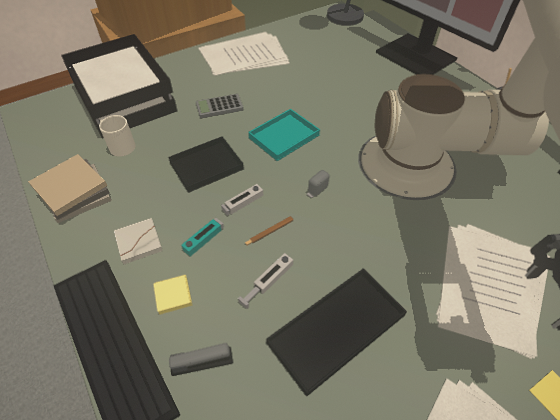

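Top view: the white gauge at (241,168), with its foot out at (232,135), is the pulled-out one. The white gauge at (342,197), with its foot against the housing at (340,173), is the pushed-in one. (320,135) is the turquoise look-alike. The black trays are the long one at (163,195) and the short one at (419,188); the tray at (415,302) is the turquoise look-alike. I'll confirm in a crop and measure.

```bash
cat > h.py <<'E'
import numpy as np, cv2
from scipy.spatial.transform import Rotation as Ro
def world(s,px,z):
    px=np.atleast_2d(np.array(px,float))
    K=np.array([[s["fx"],0,s["cx"]],[0,s["fy"],s["cy"]],[0,0,1]])
    n=cv2.undistortPoints(px[:,None],K,np.array([s["k1"],0,0,0,0]))[:,0]
    d=np.c_[n,np.ones(len(n))]@Ro.from_euler("xyz",s["attitude"],degrees=True).as_matrix().T
    p=s["position"]; return p+d*((z-p[2])/d[:,2])[:,None]
def blob(s,m,box,z):
    x0,y0,x1,y1=box; k=np.zeros_like(m);k[y0:y1,x0:x1]=m[y0:y1,x0:x1]
    cs,_=cv2.findContours(k,cv2.RETR_EXTERNAL,cv2.CHAIN_APPROX_NONE)
    c=max(cs,key=cv2.contourArea)[:,0]
    w=world(s,c,z)[:,:2].astype(np.float32)*1000
    r=cv2.minAreaRect(w); return r,cv2.boxPoints(r)
E
python3 - <<'E'
from workcell import *
from h import *
s=snapshot("top");f=s["frame"];g=cv2.cvtColor(f,cv2.COLOR_BGR2GRAY)
white=(f.min(2)>140).astype(np.uint8)*255
dark=(g<55).astype(np.uint8)*255
for n,m,b,z in (("out",white,(215,120,265,210),.026),("in",white,(325,160,360,230),.026),("long",dark,(120,125,205,265),.025),("short",dark,(380,142,460,235),.025)):
    r,bx=blob(s,m,b,z);print(n,np.round(r[0],1),np.round(r[1],1),round(r[2],1),np.round(bx).tolist())
print(world(s,[(232,135),(340,173)],.013))
c=f[105:235,205:375];cv2.imwrite("pics/crop.png",cv2.resize(c,None,fx=4.5,fy=4.5,interpolation=2))
E
```

```text
out [568.  124.7] [163.2  31.7] 16.2 [[485.0, 117.0], [494.0, 87.0], [651.0, 132.0], [642.0, 163.0]]
in [ 496.1 -124.6] [122.4  32. ] 6.1 [[434.0, -115.0], [437.0, -147.0], [559.0, -134.0], [555.0, -102.0]]
long [495.8 303.4] [281.1 138.1] 5.3 [[350.0, 359.0], [362.0, 222.0], [642.0, 248.0], [629.0, 385.0]]
short [ 518.4 -305. ] [138.1 175.4] 89.2 [[430.0, -373.0], [605.0, -375.0], [607.0, -237.0], [432.0, -235.0]]
[[ 0.64529056  0.14193209  0.013     ]
 [ 0.5535147  -0.12145341  0.013     ]]
```

View pics/crop.png

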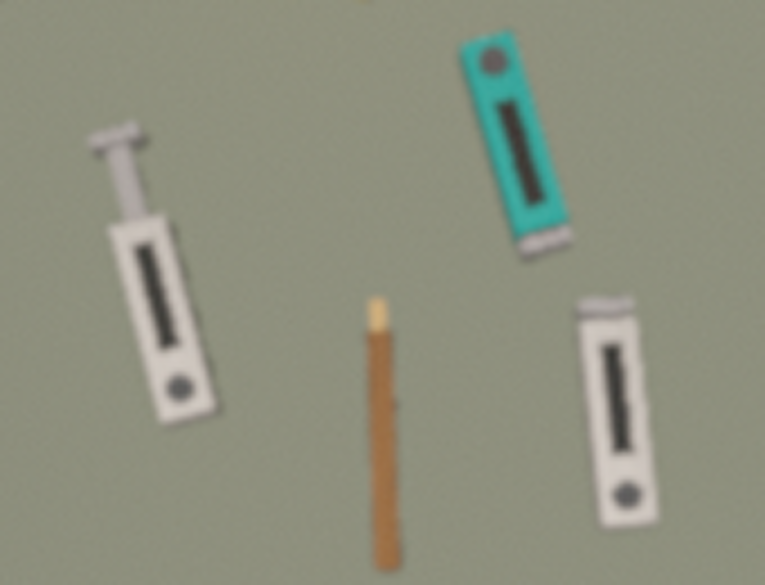

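The crop shows the white gauge on the left with its slide out, the white one on the right with its slide in, and the turquoise one as the look-alike. The measured sizes fit (163 = 119+44 mm and 122 ≈ 119 mm). The pulled-out housing centre is at about (542,117) at 16.2°, the pushed-in one at about (490,-125) at 6.1°.

{"op": "arm_command", "data": {
  "steps": [
    [[24,-33,-8],0.061,0.5],
    [[24,-33,-8],0.061,0.5],
    [[24,-33,-8],0.061,0.5],
    [[24,-33,-8],0.061,0.5],
    [[24,-33,-8],0.061,0.5],
    [[24,-33,-8],0.061,0.5],
    [[24,-33,-8],0.061,0.5],
    [[24,-33,-8],0.061,0.5],
    [[24,-33,-8],0.061,0.5],
    [[24,-33,-8],0.061,0.5],
    [[26,-35,-8],0.061,0.5],
    [[26,-35,-8],0.062,0.5]
  ],
  "squeeze": 40
}}

```text
time: 1.35
tcp_pos: [0.5432, 0.1159, 0.1349]
orientation: [-180.0, -0.0, -163.7]
wrist_force: [-0.2, 0.4, 1.2]
finger_gap: 0.0635
grip_force: 0.0
```

Run:
```python
from workcell import *
from h import *
s=snapshot("scene");f=s["frame"]
K=np.array([[s["fx"],0,s["cx"]],[0,s["fy"],s["cy"]],[0,0,1]])
R=Ro.from_euler("xyz",s["attitude"],degrees=True).as_matrix().T
def proj(P): return cv2.projectPoints(np.array(P,float),cv2.Rodrigues(R)[0],-R@s["position"],K,np.array([s["k1"],0,0,0,0]))[0][:,0]
f=cv2.resize(f,None,fx=3,fy=3,interpolation=2)
for c,a in (((.5423,.1173),16.2),((.4902,-.1252),6.1)):
    a=np.radians(a);u=np.array([np.cos(a),np.sin(a)]);v=np.array([-u[1],u[0]])
    q=proj([[*(np.array(c)+i*.055*u+j*.015*v),.026] for i,j in((1,1),(1,-1),(-1,-1),(-1,1))])
    cv2.polylines(f,[np.int32(q*3+1)],True,(0,0,255),1)
cv2.imwrite("pics/sc1.png",f[460:1000,500:1200])
```

```text
(no output)
```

View pics/sc1.png

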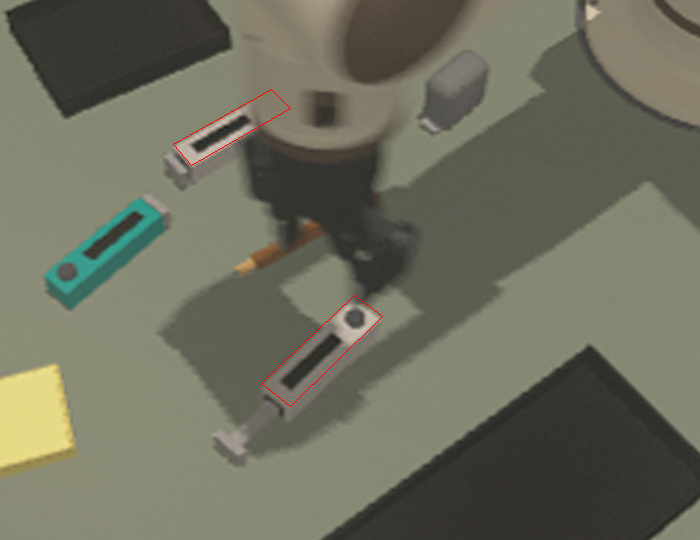

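The model overlays sit on both housings to about 2 mm (crop, out gauge around (322,350)), so I'll descend.

{"op": "arm_command", "data": {
  "steps": [
    [[0,1,-30],0,0.5],
    [[0,0,-30],0,0.5],
    [[0,0,-30],0,0.5],
    [[0,0,-25],0,0.5],
    [[0,0,-14],0,0.5],
    [[0,0,0],0,0.5],
    [[0,0,0],0,-0.6],
    [[0,0,0],0,-0.6],
    [[0,0,0],0,-0.6],
    [[0,0,0],0,-0.6],
    [[0,0,0],0,-0.6],
    [[0,0,0],0,-0.6]
  ]
}}

```text
time: 2.6
tcp_pos: [0.5433, 0.1186, 0.0077]
orientation: [-180.0, 0.1, -163.8]
wrist_force: [-0.4, -0.1, 7.5]
finger_gap: 0.0292
grip_force: 40.5
```

{"op": "arm_command", "data": {
  "steps": [
    [[0,0,15],0,-0.6],
    [[0,0,30],0,-0.6],
    [[0,0,35],0,-0.6],
    [[-9,23,0],-0.024,-0.6],
    [[-9,23,0],-0.024,-0.6],
    [[-9,23,0],-0.024,-0.6],
    [[-9,23,0],-0.024,-0.6],
    [[-9,23,0],-0.024,-0.6],
    [[-9,23,0],-0.024,-0.6],
    [[-9,23,0],-0.024,-0.6],
    [[-9,22,0],-0.022,-0.6],
    [[0,0,0],0,-0.6]
  ]
}}

```text
time: 3.8
tcp_pos: [0.4696, 0.3036, 0.0869]
orientation: [180.0, 0.0, -174.6]
wrist_force: [0.5, -0.8, -2.0]
finger_gap: 0.0293
grip_force: 40.0
```

Run:
```python
from workcell import *
from h import *
f=snapshot("scene")["frame"]
cv2.imwrite("pics/sc2.png",cv2.resize(f[200:420,160:440],None,fx=2.5,fy=2.5,interpolation=2))
```

```text
(no output)
```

View pics/sc2.png

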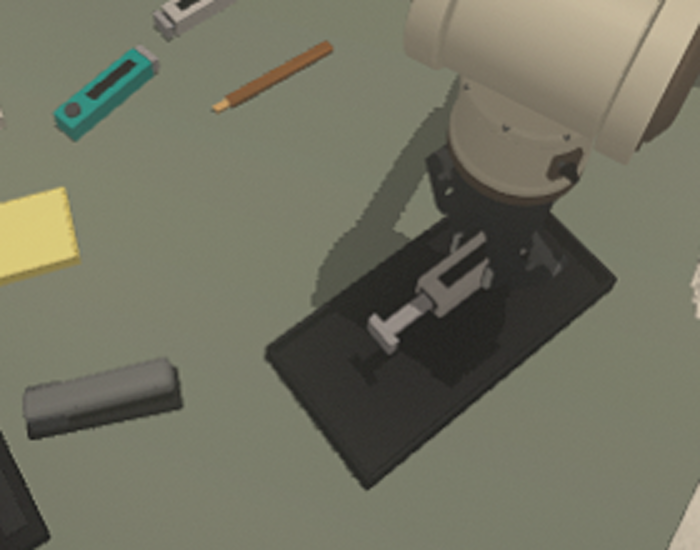

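The gauge (450,290) is held level over the long tray with its slide still out. Lowering it now.

{"op": "arm_command", "data": {
  "steps": [
    [[0,0,-25],0,-0.6],
    [[0,0,-25],0,-0.6],
    [[0,0,-14],0,-0.6],
    [[0,0,-7],0,-0.6],
    [[0,0,-3],0,-0.6],
    [[0,0,0],0,-0.6],
    [[0,0,0],0,-0.1],
    [[0,0,0],0,0.2],
    [[0,0,0],0,0.2],
    [[0,0,15],0,0.2],
    [[0,0,30],0,0.2],
    [[0,0,40],0,0.2]
  ]
}}

```text
time: 5.05
tcp_pos: [0.4698, 0.3012, 0.0982]
orientation: [-180.0, -0.1, -174.7]
wrist_force: [0.6, 0.8, 1.4]
finger_gap: 0.0512
grip_force: 0.0
```

{"op": "arm_command", "data": {
  "steps": [
    [[0,-25,20],0,0.5],
    [[2,-36,0],0,0.5],
    [[2,-36,0],0,0.5],
    [[2,-36,0],0,0.5],
    [[2,-37,0],0,0.5],
    [[2,-37,0],0,0.5],
    [[2,-37,0],0,0.5],
    [[2,-37,0],0,0.5],
    [[2,-37,0],0,0.5],
    [[2,-37,0],0,0.5],
    [[2,-36,0],0.014,0.5],
    [[0,-35,0],0,0.5]
  ]
}}

```text
time: 6.25
tcp_pos: [0.4906, -0.1261, 0.1186]
orientation: [-180.0, 0.1, -173.9]
wrist_force: [0.9, 0.6, -0.2]
finger_gap: 0.064
grip_force: 0.0
```

Run:
```python
from workcell import *
from h import *
s=get_state();print(s["tcp_pos"],s["orientation"])
f=snapshot("scene")["frame"]
cv2.imwrite("pics/sc3.png",cv2.resize(f[130:420,160:440],None,fx=2,fy=2,interpolation=2))
```

```text
[ 0.49058838 -0.12614636  0.11864091] [-1.79957144e+02  6.70742551e-02 -1.73894760e+02]
```

View pics/sc3.png

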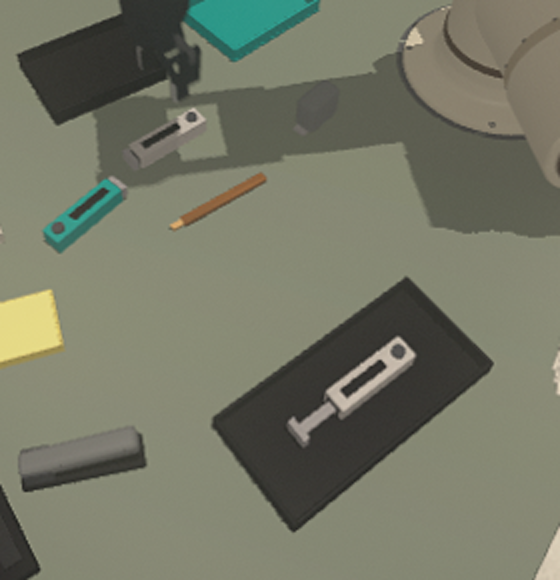

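The pulled-out gauge lies flat along the long tray at (352,390) with its slide still out. The gripper is above the pushed-in gauge at (165,137).

{"op": "arm_command", "data": {
  "steps": [
    [[0,0,-30],0,0.5],
    [[0,0,-30],0,0.5],
    [[0,0,-25],0,0.5],
    [[0,0,-18],0,0.5],
    [[0,0,-9],0,0.5],
    [[0,0,0],0,0.5],
    [[0,0,0],0,-0.6],
    [[0,0,0],0,-0.6],
    [[0,0,0],0,-0.6],
    [[0,0,0],0,-0.6],
    [[0,0,0],0,-0.6],
    [[0,0,0],0,-0.6]
  ]
}}

```text
time: 7.5
tcp_pos: [0.4911, -0.1247, 0.0065]
orientation: [-179.9, 0.1, -173.9]
wrist_force: [-1.7, 0.9, 8.7]
finger_gap: 0.0288
grip_force: 40.2
```

{"op": "arm_command", "data": {
  "steps": [
    [[0,0,15],0,-0.6],
    [[0,0,30],0,-0.6],
    [[0,0,35],0,-0.6],
    [[3,-23,0],-0.015,-0.6],
    [[3,-23,0],-0.015,-0.6],
    [[3,-23,0],-0.015,-0.6],
    [[3,-23,0],-0.015,-0.6],
    [[3,-22,0],-0.015,-0.6],
    [[3,-22,0],-0.015,-0.6],
    [[3,-22,0],-0.015,-0.6],
    [[2,-22,0],-0.015,-0.6],
    [[0,0,0],0,-0.6]
  ]
}}

```text
time: 8.7
tcp_pos: [0.5136, -0.3071, 0.0853]
orientation: [-179.9, 0.0, 179.1]
wrist_force: [0.1, 1.0, -2.4]
finger_gap: 0.0292
grip_force: 40.6
```

Run:
```python
from workcell import *
from h import *
f=snapshot("scene")["frame"]
cv2.imwrite("pics/sc4.png",cv2.resize(f[80:260,120:360],None,fx=3,fy=3,interpolation=2))
```

```text
(no output)
```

View pics/sc4.png

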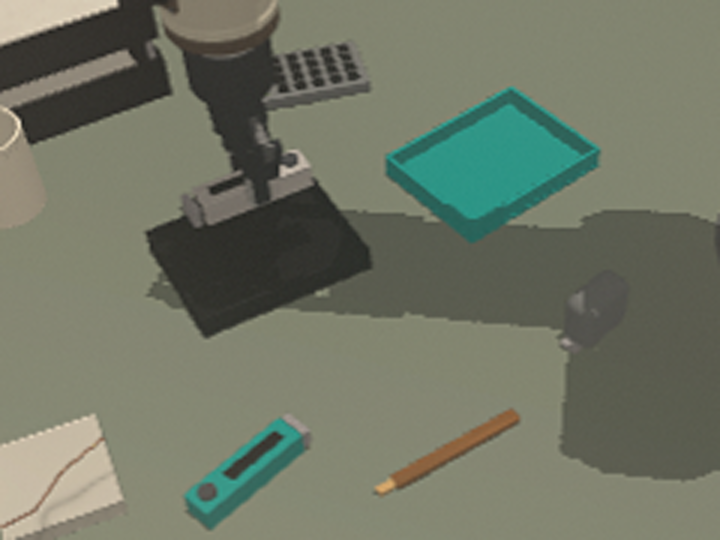

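The gauge (245,185) is held over the short tray at (258,260). The offset towards the back is its height above the tray as the oblique camera sees it. Lowering.

{"op": "arm_command", "data": {
  "steps": [
    [[0,2,-25],0,-0.6],
    [[0,0,-25],0,-0.6],
    [[0,0,-14],0,-0.6],
    [[0,0,-7],0,-0.6],
    [[0,0,-3],0,-0.6],
    [[0,0,0],0,-0.6],
    [[0,0,0],0,-0.1],
    [[0,0,0],0,0.2],
    [[0,0,0],0,0.2],
    [[0,0,15],0,0.2],
    [[0,0,35],0,0.2],
    [[0,0,45],0,0.2]
  ]
}}

```text
time: 9.95
tcp_pos: [0.5128, -0.302, 0.1071]
orientation: [179.9, -0.1, 179.2]
wrist_force: [0.7, -0.3, 1.0]
finger_gap: 0.0514
grip_force: 0.0
```

{"op": "arm_command", "data": {
  "steps": [
    [[0,20,20],0,0.5],
    [[-5,40,10],0,0.5],
    [[-5,40,0],0,0.5],
    [[-5,40,0],0,0.5],
    [[-5,40,0],0,0.5],
    [[-5,40,0],0,0.5],
    [[-5,40,0],0,0.5],
    [[0,20,0],0,0.5],
    [[0,0,0],0,0.5],
    [[0,0,0],0,0.5]
  ]
}}

```text
time: 10.95
tcp_pos: [0.4837, -0.0224, 0.1373]
orientation: [-180.0, 0.1, 179.3]
wrist_force: [0.0, -0.2, -0.6]
finger_gap: 0.0644
grip_force: 0.0
```

Run:
```python
from workcell import *
from h import *
f=snapshot("top")["frame"]
cv2.imwrite("pics/top5.png",cv2.resize(f[100:280,110:480],None,fx=2.1,fy=2.1,interpolation=2))
```

```text
(no output)
```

View pics/top5.png

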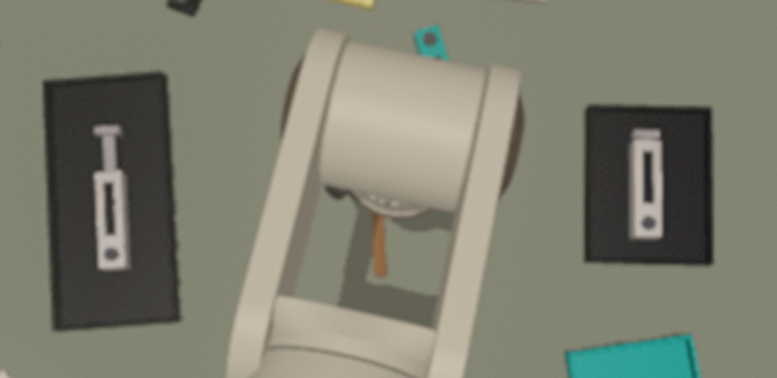

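Both gauges lie flat and along their trays: the pulled-out one at (110,200) in the long tray, slide out, and the pushed-in one at (648,185) in the short tray, slide in. Handing in.

```bash
python3 -c "
from workcell import *
print(hand_in())"
```

```text
the job is handed in; nothing more can be done
None
```

I handed the job in at about 11 s: the pulled-out gauge lies flat in the long black tray and the pushed-in gauge flat in the short black tray, with both slides looking unchanged in the last picture.

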